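# Sweep the loose nuts into the catch tray

## Task

Clear the three loose hexagon nuts off the bench: sweep them with the fingers along the bench top, through the open side of the low metal catch tray, until each lies flat and wholly inside it. Only push the nuts, gently, never pinch, lift or tip them, and leave the round bearing, the socket and everything else where it is.

Things in the scene. Friction and masses are not known exactly. Their poses are not given: they have to be found in the camera images.
- nut_a: loose plain steel hexagon nut lying flat, like the other two: 36 mm across flats, 42 mm across corners, 20 mm high, 22 mm bore, about 110 g. Origin: centre of its underside; z up, its y axis passes squarely through two of the flats
- nut_b: loose plain steel hexagon nut lying flat, like the other two: 36 mm across flats, 42 mm across corners, 20 mm high, 22 mm bore, about 110 g. Origin: centre of its underside; z up, its y axis passes squarely through two of the flats
- nut_c: loose plain steel hexagon nut lying flat, like the other two: 36 mm across flats, 42 mm across corners, 20 mm high, 22 mm bore, about 110 g. Origin: centre of its underside; z up, its y axis passes squarely through two of the flats
- tray: three-sided aluminium catch tray screwed to the bench (it does not move): a thin upright side wall at each end, 28 mm high, and a back wall, inside 200 mm wide (its x, from -100 to 100) and 137 mm deep (its y, from the open mouth at -70 to the back wall at +67); walls 3 mm thick. Small screw flanges reach to x = -121 and 121. The floor is flush with the bench: no lip at the mouth. Origin: centre of the tray at bench height; the open mouth looks to its -y
- bearing: ball bearing lying flat among the nuts: round, 47 mm across, 14 mm high, with a 20 mm bore. To be left alone. Origin: centre of its underside
- socket: plain steel wrench socket standing upright among the nuts: round, 32 mm across, 50 mm high. To be left alone. Origin: centre of its underside
- grease_tin: closed round grey grease tin standing upright, 76 mm across, 64 mm high, beyond the work. To be left alone. Origin: centre of its underside
- wrench: steel wrench 200 mm long lying along its x axis to the robot's right of the nuts. To be left alone. Origin: near its middle, at bench height
- screwdriver: screwdriver 200 mm long lying along its x axis, beyond the work. To be left alone. Origin: near its middle, at bench height
- phone: grey phone 150 x 74 x 10 mm lying flat, to the robot's right. To be left alone. Origin: centre of its underside

How it is judged:
By the outcome, as a careful person would: the job done as asked, in the order asked, and still so for the second after the job is handed in, with the robot touching nothing.
It also fails if it takes over 72 s, if anything falls off the work surface, if the arm or the gripper's body presses on something with over 40 N, if the wrist force passes 120 N, or if a joint passes its speed limit or range.

## Robot

A 7-joint arm with a two-finger parallel gripper is mounted at the origin on the work surface. World frame = base frame: x ahead of the robot, y to its left, z up, the work surface at z = 0. Lengths are in m, angles in rad, forces in N, time in s.
With the tool pointing down it reaches from about 0.425 to 0.925 m from the base axis. Payload 6.8 kg.
Tool frame: the origin (TCP) lies between the finger pads; the fingertips stand 11 mm ahead of it and the grasp point (between the pads) lies 8 mm behind it; z points along the fingers, y is the line along which they close (so a half turn about z gives the same grasp; the last joint's range is limited). The gripper opens to 85 mm and grips with 20 to 120 N. Pads are 22 mm wide; open, the fingers measure 114 mm over their backs; the gripper's body (76 mm by 85 mm) begins 54 mm behind the grasp point. The pads swing forward as they close: fully open they stand 13 mm farther back than shut.
Start: joints at [-1.41, 0.477, 0.022, 1.555, -0.011, 1.109, -0.083], TCP at [0.179, 0.651, 0.242] pointing down, gripper open.
Joint ranges: [-2.96, 2.96], [-0.34, 2.1], [-1.41, 1.46], [0.24, 2.44], [-1.37, 4.51], [0.17, 1.92], [-2.96, 2.96]. Speed limits (rad/s): [2.39, 2.39, 3.14, 3.14, 3.14, 3.14, 3.14].

## Interface

Orientations are given as a rotation vector (axis times angle).
In Python, from bench import r gives the robot as it stands.
- The arm moves only by the tool send_rows, never from a script. Its argument "deltas" is a list of rows, each an object of numbers: "dx", "dy", "dz": the shift along the world's x, y, z in mm; "rx", "ry", "rz": the turn, a rotation vector about the world's x, y, z in degrees. A call has 1 to 5 rows; each row is the pose to reach, as a shift and turn from the pose commanded when the call began; what a row does not reach only later rows make up. A row lasts 1/12 s, in which the tool goes at most 41.7 mm and 7.16 degrees, less where a joint would pass 70% of its speed; a pose out of reach is approached as far as the arm can. A call with a gripper value outside its range is refused whole. "jaw" is the finger opening in mm, from 0 to 85.4, set as the call begins (left out, the last holds). The fingers move at their own pace and stop on an object; "newtons" is the grip in N (left out, the last holds). Time passes only in rows, so rows that repeat a pose let the fingers close. It gives the time, the measured TCP pose, the force, the opening and the grip force at its end, in the units of the state.
- r.get_obs(): the state, without advancing time (a new reading comes with each control period).
- r.grab_frame(name): name is "side" or "top"; returns a dict with "frame" (400x640x3 uint8, blue, green, red), "z_map" (400x640 float32, m along the optical axis (not along the pixel's ray), 0 where there is no reading), "vertical_fov" (degrees; the focal length in pixels is half the picture's height over the tangent of half this angle, whatever the lens; pixels are square), "cx", "cy" (the principal point, pixels), "distortion" ([k1, k2, p1, p2, k3] as OpenCV has them; the pictures are not rectified), "xyz" and "orientation" of the camera in the world. Camera axes: x right, y down, z forward; pixel columns grow to the right and rows downward; lengths in m; the calibration is good to about 2 mm. A picture is of the moment at which its call begins.
- r.hand_in(): hands the job in; it is judged then, once.
The state is a dict: "clock": time; "joints": joint angles; "qvel": joint speeds; "tau": joint torques, N m; "tcp_pos": TCP position; "orientation": TCP orientation; "contact_force": force on the tool from outside, world axes, zero at the start; "moment": the same for the moment, N m; "grip_width": finger opening in m; "gripper_force": force on a finger pad.
Only numpy, scipy, OpenCV 4.12 (cv2) and the standard library are available. Lean on these libraries where they do the work, as an engineer would, in place of code of your own. Each camera call takes 0.05 s, during which the arm holds its last target. There are 200 camera calls.

## Working session

There is one attempt and no reset: what is moved stays moved. The work goes in short steps, Python scripts to look and compute and a tool call to move; the robot and the scene stay as the last step left them, time stands still between calls to the robot, and variables do not carry over. Pictures are saved under pics/ and viewed, at most 10 in all, crops included, and the job is handed in when it is done.

Besides the shell and the picture viewer there is one more tool, called after "Call:" by a JSON object that holds its "fn" and its "kwargs", one argument or row to a line. send_rows: Moves the arm, as the interface text tells. Its arguments: {"type":"object","properties":{"deltas":{"type":"array","items":{"type":"object","properties":{"dx":{"type":"number"},"dy":{"type":"number"},"dz":{"type":"number"},"rx":{"type":"number"},"ry":{"type":"number"},"rz":{"type":"number"}}}},"jaw":{"type":"number"},"newtons":{"type":"number"}},"required":["deltas"]}

```bash
mkdir -p pics; cat > h.py <<'E'
import numpy as np,cv2
from scipy.spatial.transform import Rotation as R
from bench import r
def grab(n,save=None):
    f=r.grab_frame(n)
    if save: cv2.imwrite('pics/'+save,f['frame'])
    return f
def K(f):
    h=f['frame'].shape[0]; F=h/2/np.tan(np.radians(f['vertical_fov'])/2)
    return np.array([[F,0,f['cx']],[0,F,f['cy']],[0,0,1.]])
def Rm(f):
    o=np.array(f['orientation'],float); return R.from_rotvec(o).as_matrix() if o.size==3 else o
def cloud(f):
    h,w=f['z_map'].shape; u,v=np.meshgrid(np.arange(w),np.arange(h))
    p=cv2.undistortPoints(np.stack([u,v],-1).reshape(-1,1,2).astype(np.float64),K(f),np.array(f['distortion'],float)).reshape(h,w,2)
    z=f['z_map'][...,None]; P=np.concatenate([p*z,z],-1)
    return P@Rm(f).T+np.array(f['xyz'])
def ontoplane(f,uv,z):
    p=cv2.undistortPoints(np.array(uv,float).reshape(-1,1,2),K(f),np.array(f['distortion'],float)).reshape(-1,2)
    d=np.c_[p,np.ones(len(p))]@Rm(f).T; c=np.array(f['xyz']); return c+d*((z-c[2])/d[:,2])[:,None]
E
python3 - <<'E'
from h import *
for n in('top','side'):
    f=grab(n,n+'0.png'); print(n,f['xyz'],f['orientation'],f['vertical_fov'],f['distortion'])
    P=cloud(f); m=(f['z_map']>0)&(P[...,2]>.006)&(P[...,2]<.1)
    k,l,s,c=cv2.connectedComponentsWithStats(m.astype(np.uint8))
    for i in range(1,k):
        if s[i,4]>40:
            q=P[l==i]; print(s[i],c[i].round(),q.min(0).round(3),q.max(0).round(3),np.median(q,0).round(3))
print(r.get_obs())
E
```

```text
top [ 0.29414303 -0.10903879  1.39682679] [-2.1065421   2.10816107 -0.23104987] 47.732064837578875 [-0.09499398  0.          0.          0.          0.        ]
[ 141   79   76   42 1988] [176.  97.] [0.822 0.216 0.006] [0.961 0.449 0.1  ] [0.913 0.344 0.074]
[ 139   79   86   56 1055] [191. 123.] [0.806 0.196 0.006] [0.962 0.49  0.1  ] [0.811 0.289 0.058]
[ 359   81  118   53 1292] [411. 125.] [ 0.806 -0.601  0.006] [ 0.963 -0.239  0.1  ] [ 0.811 -0.396  0.055]
[ 604   84   36  119 2096] [618. 147.] [ 0.577 -1.164  0.006] [ 0.961 -1.067  0.1  ] [ 0.75  -1.089  0.053]
[263 117   9  61 290] [267. 138.] [0.658 0.048 0.006] [0.86  0.075 0.033] [0.795 0.059 0.021]
[303 137  23  16 127] [314. 147.] [ 0.742 -0.127  0.006] [ 0.775 -0.056  0.07 ] [ 0.748 -0.095  0.035]
[ 464  149   48   86 2056] [491. 193.] [ 0.476 -0.711  0.006] [ 0.743 -0.574  0.1  ] [ 0.596 -0.638  0.057]
[  56  152   54   45 1444] [ 87. 178.] [0.595 0.575 0.006] [0.728 0.742 0.1  ] [0.647 0.618 0.031]
[338 173  12  13  90] [344. 179.] [ 0.632 -0.203  0.007] [ 0.671 -0.168  0.027] [ 0.651 -0.186  0.019]
[172 185  60  76 3
[... 3488 characters left out ...]
 array([-1.4100971 ,  0.47773685,  0.02232413,  1.55633148, -0.01148189,
        1.10930965, -0.08312095]), 'qvel': array([ 1.58579028e-03, -1.48942242e-03, -4.74395735e-06, -2.04375915e-03,
       -9.26910763e-04, -1.71450656e-03, -5.35773181e-04]), 'tau': array([ 4.17740172e-03, -5.97764826e+01,  1.61299624e+00, -2.81955886e+01,
        1.26546176e-02,  4.94661726e-03,  3.40641947e-06]), 'tcp_pos': array([0.17912971, 0.65026853, 0.24141846]), 'orientation': array([-4.20909045e-01, -3.11317257e+00,  2.59904884e-03]), 'contact_force': array([-0.21108485,  0.02408352, -0.65775578]), 'moment': array([0.07402664, 0.03488848, 0.01799958]), 'gripper_force': 0.0, 'grip_width': 0.08558448179377044}
```

View pics/top0.png

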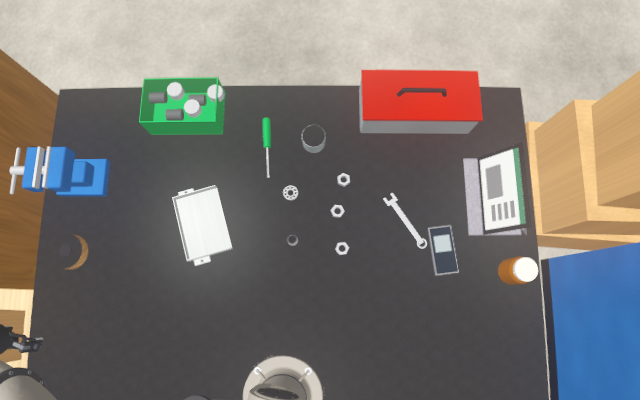

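View pics/side0.png

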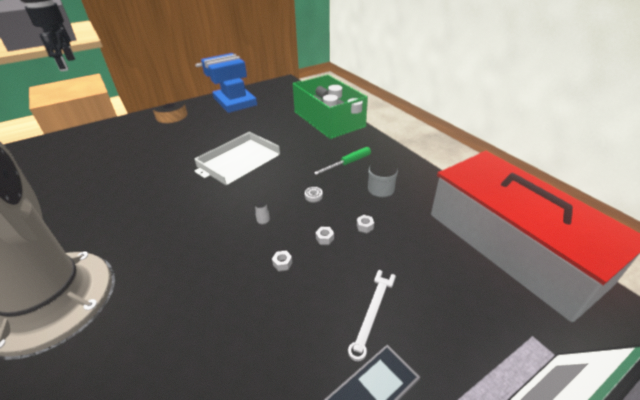

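Top view: the tray is at about (203,225) with its mouth to the right. The nuts are at (344,179), (338,211) and (342,248), the bearing at (291,192) and the socket at (292,240). The side view agrees. Next I'll fit the tray and the round obstacles.

```bash
python3 - <<'E'
from h import *
Q=[]
for n in('top','side'):
    f=grab(n); P=cloud(f)[f['z_map']>0]; Q.append(P)
    s=P[(P[:,0]>.42)&(P[:,0]<.5)&(abs(P[:,1]+.03)<.04)&(P[:,2]>.008)]; print(n,'socket',s.min(0).round(3),s.max(0).round(3),len(s))
    for c in [(.652,-.185),(.551,-.165),(.435,-.177),(.611,-.018)]:
        s=P[(np.hypot(P[:,0]-c[0],P[:,1]-c[1])<.035)&(P[:,2]>.008)]; print((s.min(0)/2+s.max(0)/2).round(4))
    if n=='top': print('socket px',ontoplane(f,[[292,240]],.05))
    w=P[(P[:,0]>.36)&(P[:,0]<.66)&(P[:,1]>.12)&(P[:,1]<.39)&(P[:,2]>.012)&(P[:,2]<.032)]
    b=cv2.minAreaRect(w[:,:2].astype(np.float32)); print('wall rect',b,cv2.boxPoints(b).round(3).tolist())
    print(w[::max(1,len(w)//25)].round(3)[:,:2].tolist())
im=cv2.imread('pics/top0.png')[160:280,150:370]; cv2.imwrite('pics/c0.png',cv2.resize(im,None,fx=3.6,fy=3.6,interpolation=cv2.INTER_CUBIC))
E
```

```text
top socket [ 0.444 -0.065  0.008] [ 0.494 -0.013  0.054] 51
[ 0.6511 -0.1851  0.0173]
[ 0.5558 -0.1655  0.0175]
[ 0.4342 -0.1775  0.0179]
[ 0.6105 -0.0196  0.0136]
socket px [[ 0.45498832 -0.02701302  0.05      ]]
wall rect ((0.5131590366363525, 0.2581927180290222), (0.2089211642742157, 0.14125636219978333), 16.283506393432617) [[0.3930000066757202, 0.296999990940094], [0.43299999833106995, 0.16099999845027924], [0.6330000162124634, 0.2199999988079071], [0.593999981880188, 0.35499998927116394]]
[[0.63, 0.224], [0.624, 0.24], [0.623, 0.239], [0.614, 0.278], [0.612, 0.279], [0.604, 0.305], [0.603, 0.308], [0.595, 0.34], [0.593, 0.342], [0.58, 0.347], [0.562, 0.341], [0.541, 0.338], [0.526, 0.333], [0.511, 0.326], [0.491, 0.324], [0.476, 0.321], [0.464, 0.313], [0.449, 0.309], [0.433, 0.304], [0.431, 0.173], [0.423, 0.301], [0.42, 0.204], [0.414, 0.296], [0.412, 0.239], [0.409, 0.241], [0.402, 0.284], [0.4, 0.282]]
side socket [ 0.445 -0.042  0.008] [ 0.475 -0.017  0.053] 193
[ 0.6523 -0.1838  0.0154]
[ 0.5516 -0.1644  0.0154]
[ 0.4354 -0.1768  0.0155]
[ 0.6101 -0.0178  0.0123]
wall rect ((0.5126490592956543, 0.25999826192855835), (0.20913873612880707, 0.14498372375965118), 16.696243286132812) [[0.3919999897480011, 0.29899999499320984], [0.43299999833106995, 0.16099999845027924], [0.6340000033378601, 0.22100000083446503], [0.5920000076293945, 0.35899999737739563]]
[[0.589, 0.355], [0.571, 0.345], [0.592, 0.348], [0.597, 0.326], [0.607, 0.302], [0.609, 0.29], [0.613, 0.276], [0.618, 0.266], [0.503, 0.332], [0.497, 0.325], [0.496, 0.323], [0.492, 0.324], [0.491, 0.321], [0.495, 0.326], [0.627, 0.223], [0.459, 0.312], [0.445, 0.307], [0.429, 0.306], [0.413, 0.298], [0.401, 0.289], [0.401, 0.282], [0.407, 0.257], [0.411, 0.244], [0.417, 0.23], [0.432, 0.182], [0.433, 0.169]]
```

View pics/c0.png

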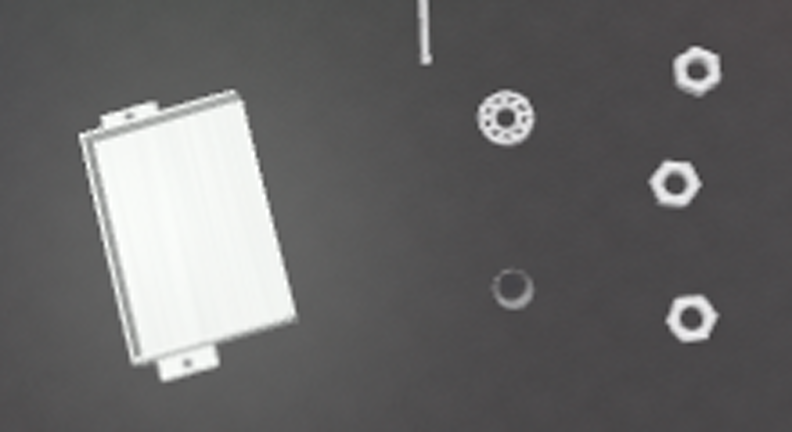

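The crop confirms the layout: tray centre about (0.513, 0.259), turned 16.5°, with a clear gap between bearing and socket at x≈0.53. I'll sweep the middle nut straight through first, with the fingers about 28 mm apart as a cradle.

Call:
{"fn": "send_rows", "kwargs": {
  "deltas": [
    {"dx": 30,"dy": -28,"rz": -6.8},
    {"dx": 60,"dy": -56,"rz": -13.6},
    {"dx": 90,"dy": -84,"rz": -20.4},
    {"dx": 120,"dy": -112,"rz": -27.2},
    {"dx": 150,"dy": -140,"rz": -34}
  ],
  "jaw": 28
}}

```text
$.deltas[0]: bad value
```

Call:
{"fn": "send_rows", "kwargs": {
  "deltas": [
    {"dx": 30,"dy": -28,"rz": -6.9},
    {"dx": 60,"dy": -56,"rz": -13.8},
    {"dx": 90,"dy": -84,"rz": -20.7},
    {"dx": 120,"dy": -112,"rz": -27.6},
    {"dx": 150,"dy": -140,"rz": -34.6}
  ]
}}

```text
$.deltas[0]: bad value
```

Call:
{"fn": "send_rows", "kwargs": {
  "deltas": [
    {"dx": 15,"dy": -38},
    {"dx": 30,"dy": -76},
    {"dx": 45,"dy": -114},
    {"dx": 60,"dy": -152},
    {"dx": 70,"dy": -190}
  ]
}}

```text
$.deltas[0]: bad value
```

Call:
{"fn": "send_rows", "kwargs": {
  "deltas": [
    {"dx": 30,"dy": -28,"dz": 0,"rx": 0,"ry": 0,"rz": -6.8},
    {"dx": 60,"dy": -56,"dz": 0,"rx": 0,"ry": 0,"rz": -13.6},
    {"dx": 90,"dy": -84,"dz": 0,"rx": 0,"ry": 0,"rz": -20.4},
    {"dx": 120,"dy": -112,"dz": 0,"rx": 0,"ry": 0,"rz": -27.2},
    {"dx": 150,"dy": -140,"dz": 0,"rx": 0,"ry": 0,"rz": -34}
  ],
  "jaw": 28
}}

```text
clock: 0.62
tcp_pos: [0.3304, 0.5092, 0.2423]
orientation: [-1.321, -2.85, 0.0]
contact_force: [0.3, 0.9, -0.6]
grip_width: 0.0283
gripper_force: 0.0
```

Call:
{"fn": "send_rows", "kwargs": {
  "deltas": [
    {"dx": 30,"dy": -28,"dz": 0,"rx": 0,"ry": 0,"rz": -6.9},
    {"dx": 60,"dy": -56,"dz": 0,"rx": 0,"ry": 0,"rz": -13.8},
    {"dx": 90,"dy": -84,"dz": 0,"rx": 0,"ry": 0,"rz": -20.7},
    {"dx": 120,"dy": -112,"dz": 0,"rx": 0,"ry": 0,"rz": -27.6},
    {"dx": 150,"dy": -140,"dz": 0,"rx": 0,"ry": 0,"rz": -34.6}
  ]
}}

```text
clock: 1.03
tcp_pos: [0.4803, 0.3692, 0.2424]
orientation: [-2.109, -2.328, -0.0]
contact_force: [0.3, 0.8, 0.9]
grip_width: 0.028
gripper_force: 0.0
```

Call:
{"fn": "send_rows", "kwargs": {
  "deltas": [
    {"dx": 5,"dy": -39,"dz": 0,"rx": 0,"ry": 0,"rz": 0},
    {"dx": 10,"dy": -78,"dz": 0,"rx": 0,"ry": 0,"rz": 0},
    {"dx": 15,"dy": -117,"dz": 0,"rx": 0,"ry": 0,"rz": 0},
    {"dx": 20,"dy": -156,"dz": 0,"rx": 0,"ry": 0,"rz": 0},
    {"dx": 25,"dy": -195,"dz": 0,"rx": 0,"ry": 0,"rz": 0}
  ]
}}

```text
clock: 1.45
tcp_pos: [0.5041, 0.1739, 0.2423]
orientation: [-2.102, -2.335, -0.0]
contact_force: [-0.3, -0.4, -0.1]
grip_width: 0.0278
gripper_force: 0.0
```

Call:
{"fn": "send_rows", "kwargs": {
  "deltas": [
    {"dx": 5,"dy": -39,"dz": -10,"rx": 0,"ry": 0,"rz": 0},
    {"dx": 10,"dy": -78,"dz": -20,"rx": 0,"ry": 0,"rz": 0},
    {"dx": 15,"dy": -117,"dz": -30,"rx": 0,"ry": 0,"rz": 0},
    {"dx": 20,"dy": -156,"dz": -40,"rx": 0,"ry": 0,"rz": 0},
    {"dx": 25,"dy": -195,"dz": -50,"rx": 0,"ry": 0,"rz": 0}
  ]
}}

```text
clock: 1.87
tcp_pos: [0.5291, -0.0209, 0.192]
orientation: [2.102, 2.335, 0.001]
contact_force: [1.1, -0.6, 0.3]
grip_width: 0.028
gripper_force: 0.0
```

Call:
{"fn": "send_rows", "kwargs": {
  "deltas": [
    {"dx": 5,"dy": -38,"dz": -10,"rx": 0,"ry": 0,"rz": 0},
    {"dx": 10,"dy": -76,"dz": -20,"rx": 0,"ry": 0,"rz": 0},
    {"dx": 15,"dy": -114,"dz": -30,"rx": 0,"ry": 0,"rz": 0},
    {"dx": 20,"dy": -152,"dz": -40,"rx": 0,"ry": 0,"rz": 0},
    {"dx": 26,"dy": -190,"dz": -50,"rx": 0,"ry": 0,"rz": 0}
  ]
}}

```text
clock: 2.28
tcp_pos: [0.5551, -0.2109, 0.1417]
orientation: [-2.102, -2.335, -0.0]
contact_force: [-0.1, 0.7, 0.4]
grip_width: 0.0277
gripper_force: 0.0
```

Call:
{"fn": "send_rows", "kwargs": {
  "deltas": [
    {"dx": 0,"dy": 0,"dz": -30,"rx": 0,"ry": 0,"rz": 0},
    {"dx": 0,"dy": 0,"dz": -60,"rx": 0,"ry": 0,"rz": 0},
    {"dx": 0,"dy": 0,"dz": -85,"rx": 0,"ry": 0,"rz": 0},
    {"dx": 0,"dy": 0,"dz": -100,"rx": 0,"ry": 0,"rz": 0},
    {"dx": 0,"dy": 0,"dz": -102,"rx": 0,"ry": 0,"rz": 0}
  ]
}}

```text
clock: 2.7
tcp_pos: [0.5531, -0.2083, 0.0371]
orientation: [-2.099, -2.331, 0.004]
contact_force: [-0.3, 0.7, 0.1]
grip_width: 0.0279
gripper_force: 0.0
```

```bash
python3 - <<'E'
from h import *
f=grab('side'); P=cloud(f); t=r.get_obs()['tcp_pos']; print(t)
m=(f['z_map']>0)&(abs(P[...,0]-t[0])<.06)&(abs(P[...,1]-t[1])<.022)&(P[...,2]>.012)&(P[...,2]<.08)
q=P[m]
for z in np.arange(.012,.08,.006):
    s=q[(q[:,2]>=z)&(q[:,2]<z+.006)]
    if len(s): print(z.round(3),len(s),s.min(0).round(3),s.max(0).round(3))
u=np.argwhere(m); a,b=u.min(0),u.max(0); im=f['frame'][max(0,a[0]-30):b[0]+40,max(0,a[1]-40):b[1]+40]
cv2.imwrite('pics/t0.png',cv2.resize(im,None,fx=4,fy=4,interpolation=cv2.INTER_CUBIC))
E
```

```text
[ 0.55395476 -0.2087737   0.03849227]
0.024 10 [ 0.538 -0.219  0.027] [ 0.575 -0.195  0.03 ]
0.03 28 [ 0.531 -0.221  0.03 ] [ 0.581 -0.195  0.036]
0.036 37 [ 0.527 -0.222  0.036] [ 0.58  -0.195  0.042]
0.042 38 [ 0.527 -0.221  0.042] [ 0.581 -0.195  0.048]
0.048 43 [ 0.526 -0.221  0.048] [ 0.582 -0.195  0.054]
0.054 37 [ 0.528 -0.221  0.054] [ 0.582 -0.195  0.06 ]
0.06 34 [ 0.528 -0.221  0.06 ] [ 0.579 -0.196  0.066]
0.066 29 [ 0.527 -0.223  0.066] [ 0.596 -0.199  0.072]
0.072 76 [ 0.507 -0.225  0.072] [ 0.602 -0.197  0.078]
0.078 39 [ 0.508 -0.226  0.078] [ 0.598 -0.201  0.08 ]
```

View pics/t0.png

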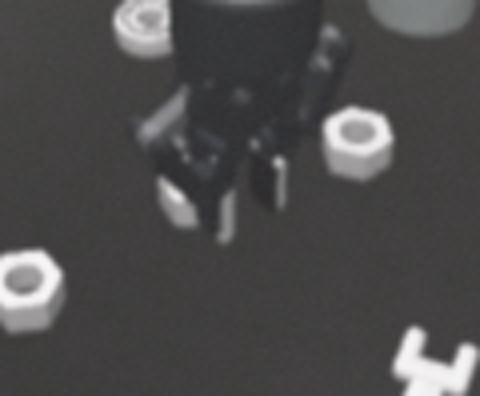

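The tool view shows the fingertips about 10.5 mm below the TCP and about 12 mm clear of the nut. Next I lower and begin pushing.

Call:
{"fn": "send_rows", "kwargs": {
  "deltas": [
    {"dx": 0,"dy": 0,"dz": -15,"rx": 0,"ry": 0,"rz": 0},
    {"dx": 0,"dy": 0,"dz": -24,"rx": 0,"ry": 0,"rz": 0},
    {"dx": 0,"dy": 5,"dz": -24,"rx": 0,"ry": 0,"rz": 0},
    {"dx": -1,"dy": 11,"dz": -24,"rx": 0,"ry": 0,"rz": 0},
    {"dx": -2,"dy": 18,"dz": -24,"rx": 0,"ry": 0,"rz": 0}
  ]
}}

```text
clock: 3.17
tcp_pos: [0.5538, -0.1908, 0.0172]
orientation: [2.102, 2.334, 0.001]
contact_force: [-1.4, 0.0, -1.1]
grip_width: 0.0282
gripper_force: 0.0
```

Call:
{"fn": "send_rows", "kwargs": {
  "deltas": [
    {"dx": -1,"dy": 9,"dz": 0,"rx": 0,"ry": 0,"rz": 0},
    {"dx": -2,"dy": 19,"dz": 0,"rx": 0,"ry": 0,"rz": 0},
    {"dx": -3,"dy": 30,"dz": 0,"rx": 0,"ry": 0,"rz": 0},
    {"dx": -4,"dy": 42,"dz": 0,"rx": 0,"ry": 0,"rz": 0},
    {"dx": -5.5,"dy": 54,"dz": 0,"rx": 0,"ry": 0,"rz": 0}
  ]
}}

```text
clock: 3.58
tcp_pos: [0.5479, -0.1357, 0.0165]
orientation: [2.101, 2.335, 0.001]
contact_force: [-1.0, -0.8, 1.2]
grip_width: 0.0281
gripper_force: 0.6
```

```bash
cat >> h.py <<'E'
def nuts():
    t=r.get_obs()['tcp_pos']; print('tcp',t.round(4))
    for n in('top','side'):
        f=grab(n); P=cloud(f); hsv=cv2.cvtColor(f['frame'],cv2.COLOR_BGR2HSV)
        m=(f['z_map']>0)&(P[...,2]>.009)&(P[...,2]<.0235)&(P[...,0]>.39)&(P[...,0]<.71)&(P[...,1]>-.25)&(P[...,1]<.35)&(f['frame'].min(2)>90)
        k,l,s,c=cv2.connectedComponentsWithStats(m.astype(np.uint8))
        print(n,[(((P[l==i].min(0)+P[l==i].max(0))/2)[:2].round(3).tolist(),int(s[i,4])) for i in range(1,k) if s[i,4]>25])
E
python3 -c "
from h import *
nuts()"
```

```text
tcp [ 0.5479 -0.1357  0.0165]
top [([0.684, 0.054], 29), ([0.61, -0.018], 78), ([0.512, 0.327], 62), ([0.434, -0.178], 71)]
side [([0.52, 0.285], 322), ([0.416, 0.23], 110), ([0.459, -0.031], 55), ([0.652, -0.184], 179), ([0.555, -0.116], 39), ([0.436, -0.176], 221)]
```

Call:
{"fn": "send_rows", "kwargs": {
  "deltas": [
    {"dx": -1,"dy": 12,"dz": 0,"rx": 0,"ry": 0,"rz": 0},
    {"dx": -2,"dy": 24,"dz": 0,"rx": 0,"ry": 0,"rz": 0},
    {"dx": -3.5,"dy": 36,"dz": 0,"rx": 0,"ry": 0,"rz": 0},
    {"dx": -5,"dy": 48,"dz": 0,"rx": 0,"ry": 0,"rz": 0},
    {"dx": -6,"dy": 60,"dz": 0,"rx": 0,"ry": 0,"rz": 0}
  ]
}}

```text
clock: 4.1
tcp_pos: [0.5415, -0.0759, 0.0163]
orientation: [-2.102, -2.335, -0.0]
contact_force: [0.0, -1.2, 0.4]
grip_width: 0.0282
gripper_force: 0.6
```

Call:
{"fn": "send_rows", "kwargs": {
  "deltas": [
    {"dx": -1,"dy": 12,"dz": 0,"rx": 0,"ry": 0,"rz": 0},
    {"dx": -2,"dy": 24,"dz": 0,"rx": 0,"ry": 0,"rz": 0},
    {"dx": -3.5,"dy": 36,"dz": 0,"rx": 0,"ry": 0,"rz": 0},
    {"dx": -5,"dy": 48,"dz": 0,"rx": 0,"ry": 0,"rz": 0},
    {"dx": -6,"dy": 60,"dz": 0,"rx": 0,"ry": 0,"rz": 0}
  ]
}}

```text
clock: 4.52
tcp_pos: [0.5355, -0.016, 0.0163]
orientation: [-2.102, -2.335, 0.0]
contact_force: [-0.1, -1.4, 1.1]
grip_width: 0.0279
gripper_force: 0.6
```

```bash
python3 -c "
from h import *
nuts()
f=grab('side','s1.png')
cv2.imwrite('pics/s1c.png',cv2.resize(f['frame'][110:290,190:400],None,fx=3,fy=3))"
```

```text
tcp [ 0.5355 -0.016   0.0163]
top [([0.651, -0.185], 80), ([0.621, 0.25], 30), ([0.52, 0.329], 56), ([0.434, -0.178], 70)]
side [([0.495, 0.323], 214), ([0.601, 0.317], 46), ([0.416, 0.228], 105), ([0.685, 0.055], 33), ([0.611, -0.017], 150), ([0.534, -0.003], 64), ([0.459, -0.033], 57), ([0.653, -0.183], 178), ([0.435, -0.177], 222)]
```

View pics/s1c.png

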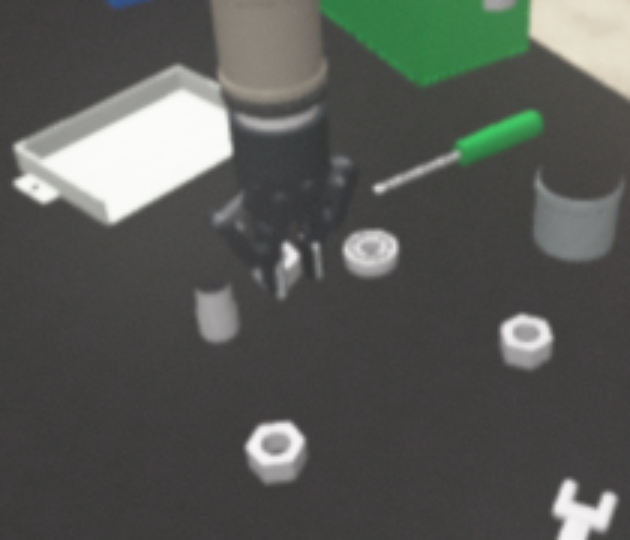

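The nut sits cradled between the fingers at crop (288,260), passing clear between the socket and the bearing. I'll continue.

Call:
{"fn": "send_rows", "kwargs": {
  "deltas": [
    {"dx": -1,"dy": 12,"dz": 0,"rx": 0,"ry": 0,"rz": 0},
    {"dx": -2,"dy": 24,"dz": 0,"rx": 0,"ry": 0,"rz": 0},
    {"dx": -3.5,"dy": 36,"dz": 0,"rx": 0,"ry": 0,"rz": 0},
    {"dx": -5,"dy": 48,"dz": 0,"rx": 0,"ry": 0,"rz": 0},
    {"dx": -6,"dy": 60,"dz": 0,"rx": 0,"ry": 0,"rz": 0}
  ]
}}

```text
clock: 5.08
tcp_pos: [0.5295, 0.0443, 0.0163]
orientation: [-2.102, -2.335, -0.0]
contact_force: [0.7, -0.3, 1.0]
grip_width: 0.0279
gripper_force: 0.6
```

Call:
{"fn": "send_rows", "kwargs": {
  "deltas": [
    {"dx": -1,"dy": 12,"dz": 0,"rx": 0,"ry": 0,"rz": 0},
    {"dx": -2,"dy": 24,"dz": 0,"rx": 0,"ry": 0,"rz": 0},
    {"dx": -3.5,"dy": 36,"dz": 0,"rx": 0,"ry": 0,"rz": 0},
    {"dx": -5,"dy": 48,"dz": 0,"rx": 0,"ry": 0,"rz": 0},
    {"dx": -6,"dy": 60,"dz": 0,"rx": 0,"ry": 0,"rz": 0}
  ]
}}

```text
clock: 5.5
tcp_pos: [0.5234, 0.104, 0.0163]
orientation: [-2.102, -2.335, 0.0]
contact_force: [-0.1, -1.0, 1.1]
grip_width: 0.028
gripper_force: 0.6
```

Call:
{"fn": "send_rows", "kwargs": {
  "deltas": [
    {"dx": -1,"dy": 12,"dz": 0,"rx": 0,"ry": 0,"rz": 0},
    {"dx": -2,"dy": 24,"dz": 0,"rx": 0,"ry": 0,"rz": 0},
    {"dx": -3.5,"dy": 36,"dz": 0,"rx": 0,"ry": 0,"rz": 0},
    {"dx": -5,"dy": 48,"dz": 0,"rx": 0,"ry": 0,"rz": 0},
    {"dx": -6,"dy": 60,"dz": 0,"rx": 0,"ry": 0,"rz": 0}
  ]
}}

```text
clock: 5.92
tcp_pos: [0.5175, 0.164, 0.0163]
orientation: [-2.102, -2.335, 0.0]
contact_force: [0.6, -0.8, 0.7]
grip_width: 0.0279
gripper_force: 0.6
```

Call:
{"fn": "send_rows", "kwargs": {
  "deltas": [
    {"dx": -1,"dy": 12,"dz": 0,"rx": 0,"ry": 0,"rz": 0},
    {"dx": -2,"dy": 24,"dz": 0,"rx": 0,"ry": 0,"rz": 0},
    {"dx": -3.5,"dy": 36,"dz": 0,"rx": 0,"ry": 0,"rz": 0},
    {"dx": -5,"dy": 48,"dz": 0,"rx": 0,"ry": 0,"rz": 0},
    {"dx": -6,"dy": 60,"dz": 0,"rx": 0,"ry": 0,"rz": 0}
  ]
}}

```text
clock: 6.33
tcp_pos: [0.5115, 0.224, 0.0163]
orientation: [-2.102, -2.335, 0.0]
contact_force: [0.3, -1.5, 0.7]
grip_width: 0.028
gripper_force: 0.6
```

Call:
{"fn": "send_rows", "kwargs": {
  "deltas": [
    {"dx": -1,"dy": 11,"dz": 0,"rx": 0,"ry": 0,"rz": 0},
    {"dx": -2,"dy": 20,"dz": 0,"rx": 0,"ry": 0,"rz": 0},
    {"dx": -3,"dy": 27,"dz": 0,"rx": 0,"ry": 0,"rz": 0},
    {"dx": -3.5,"dy": 32,"dz": 0,"rx": 0,"ry": 0,"rz": 0},
    {"dx": -3.5,"dy": 34,"dz": 0,"rx": 0,"ry": 0,"rz": 0}
  ]
}}

```text
clock: 6.75
tcp_pos: [0.508, 0.2577, 0.0162]
orientation: [-2.101, -2.335, 0.0]
contact_force: [0.1, -0.8, 0.7]
grip_width: 0.0281
gripper_force: 0.6
```

Call:
{"fn": "send_rows", "kwargs": {
  "deltas": [
    {"dx": 0.5,"dy": -6,"dz": 0,"rx": 0,"ry": 0,"rz": 0},
    {"dx": 2,"dy": -20,"dz": 0,"rx": 0,"ry": 0,"rz": 0},
    {"dx": 5,"dy": -45,"dz": 8,"rx": 0,"ry": 0,"rz": 0},
    {"dx": 8,"dy": -70,"dz": 35,"rx": 0,"ry": 0,"rz": 0},
    {"dx": 11,"dy": -95,"dz": 65,"rx": 0,"ry": 0,"rz": 0}
  ]
}}

```text
clock: 7.17
tcp_pos: [0.5179, 0.158, 0.0807]
orientation: [-2.104, -2.332, 0.006]
contact_force: [0.8, 0.3, 1.0]
grip_width: 0.028
gripper_force: 0.0
```

```bash
python3 -c "
from h import *
nuts()
f=grab('side','s2.png')
cv2.imwrite('pics/s2c.png',cv2.resize(f['frame'][110:290,190:400],None,fx=3,fy=3))"
```

```text
tcp [0.5179 0.158  0.0807]
top [([0.683, 0.054], 29), ([0.652, -0.185], 81), ([0.61, -0.018], 95), ([0.434, -0.178], 75)]
side [([0.62, 0.257], 62), ([0.47, 0.299], 265), ([0.417, 0.23], 105), ([0.683, 0.055], 33), ([0.611, -0.017], 152), ([0.46, -0.031], 60), ([0.653, -0.183], 181), ([0.435, -0.176], 222)]
```

View pics/s2c.png

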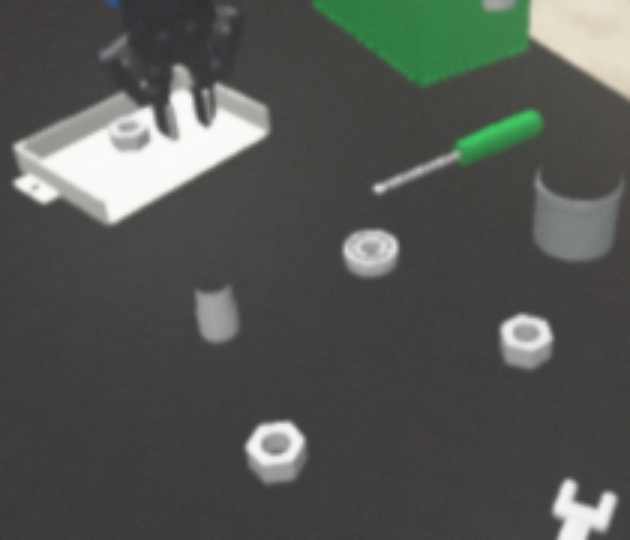

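The first nut lies flat in the tray at crop (130,132), and the bearing and socket have not moved. Next I plan smooth turning paths for the other two.

```bash
cat > plan.py <<'E'
import numpy as np
from scipy.interpolate import CubicHermiteSpline as H
d=lambda a:np.array([np.cos(np.radians(a)),np.sin(np.radians(a))])
def plan(P,A,off=24,pre=45,step=12):
    P=np.array(P,float)*1e3; L=np.r_[0,np.cumsum(np.linalg.norm(np.diff(P,axis=0),axis=1))]
    s=H(L,P,np.array([d(a) for a in A])); t=np.linspace(0,L[-1],2000); X=s(t); arc=np.r_[0,np.cumsum(np.linalg.norm(np.diff(X,axis=0),axis=1))]
    q=np.r_[np.arange(0,arc[-1],step),arc[-1]]; X=np.c_[np.interp(q,arc,X[:,0]),np.interp(q,arc,X[:,1])]; V=np.array([s(u,1) for u in np.interp(q,arc,t)])
    th=np.degrees(np.arctan2(V[:,1],V[:,0])); T=X-off*np.array([d(a) for a in th]); pre=X[0]-pre*d(th[0])
    Bg,So=np.array([610.5,-18]),np.array([459,-29]); mb=ms=999
    for x,a in zip(T,th):
        R=np.array([d(a),d(a-90)])
        for o,w,rad in((Bg,28,23.5),(So,47,16)):
            v=abs(R@(o-x)); g=np.hypot(*np.maximum(v-[13,w],0))-rad
            if w==28: mb=min(mb,g)
            else: ms=min(ms,g)
    nb=min(np.hypot(*(X-Bg).T))-44.5; ns=min(np.hypot(*(X-So).T))-37
    print('clear tool bearing/socket',round(mb,1),round(ms,1),'nut',round(nb,1),round(ns,1),'pre',pre.round(1),'th0',th[0].round(1),'end',T[-1].round(1))
    for k in range(0,len(T),5):
        b=(T[k-1],th[k-1]) if k else (T[0],th[0])
        print([[*(T[i]-b[0]).round(1).tolist(),round(float(th[i]-b[1]),1)] for i in range(k+(k==0),min(k+5,len(T)))],T[min(k+4,len(T)-1)].round(0),th[min(k+4,len(T)-1)].round(0))
E
python3 - <<'E'
from plan import *
plan([(.652,-.185),(.540,-.02),(.5705,.276)],[138,88,84])
plan([(.435,-.177),(.540,-.02),(.4555,.242)],[48,93,108])
E
```

```text
clear tool bearing/socket 19.0 17.2 nut 26.1 44.3 pre [ 685.4 -215.1] th0 138.0 end [568.  252.1]
[[-8.9, 8.1, 0.2], [-17.9, 16.0, -0.0], [-26.9, 23.9, -0.5], [-35.9, 31.9, -1.2]] [ 634. -169.] 137.0
[[-9.0, 8.0, -1.0], [-17.9, 16.1, -2.3], [-26.6, 24.3, -3.9], [-35.3, 32.7, -5.9], [-43.7, 41.3, -8.3]] [ 590. -128.] 128.0
[[-8.2, 8.9, -2.8], [-16.1, 18.0, -6.1], [-23.6, 27.5, -10.1], [-30.6, 37.4, -14.7], [-37.0, 47.8, -20.0]] [553. -80.] 109.0
[[-5.6, 10.9, -6.0], [-10.3, 22.3, -12.5], [-13.7, 34.1, -19.4], [-13.9, 46.1, -21.0], [-13.6, 58.1, -21.6]] [540. -22.] 87.0
[[0.5, 12.0, -0.5], [1.1, 24.0, -1.0], [1.8, 36.0, -1.5], [2.6, 47.9, -1.9], [3.5, 59.9, -2.3]] [543.  38.] 85.0
[[1.0, 12.0, -0.3], [2.1, 23.9, -0.7], [3.3, 35.9, -0.9], [4.5, 47.8, -1.2], [5.8, 59.7, -1.4]] [549.  98.] 83.0
[[1.4, 11.9, -0.2], [2.8, 23.8, -0.3], [4.2, 35.8, -0.4], [5.7, 47.7, -0.4], [7.2, 59.6, -0.4]] [556. 157.] 83.0
[[1.5, 11.9, 0.0], [3.0, 23.8, 0.1], [4.5, 35.7, 0.2], [6.0, 47.6, 0.3], [7.5, 59.5, 0.5]] [564. 217.] 83.0
[[1.5, 11.9, 0.2], [2.9, 23.8, 0.4], [4.3, 35.4, 0.7]] [568. 252.] 84.0
clear 
[... 337 characters left out ...]
, [23.8, 27.5, 11.7], [30.8, 37.5, 17.5], [37.2, 48.0, 24.3]] [532. -69.] 76.0
[[5.3, 11.2, 7.5], [9.1, 23.1, 15.5], [9.9, 35.1, 19.1], [9.6, 47.2, 21.5], [8.7, 59.2, 23.7]] [540. -10.] 100.0
[[-1.4, 12.0, 2.1], [-3.2, 23.8, 3.9], [-5.5, 35.6, 5.6], [-8.2, 47.3, 7.1], [-11.3, 59.0, 8.5]] [529.  49.] 108.0
[[-3.4, 11.5, 1.2], [-7.0, 23.0, 2.1], [-11.0, 34.3, 3.0], [-15.1, 45.6, 3.6], [-19.4, 56.8, 4.1]] [510. 105.] 112.0
[[-4.4, 11.1, 0.3], [-9.0, 22.3, 0.5], [-13.6, 33.3, 0.5], [-18.3, 44.4, 0.4], [-23.0, 55.4, 0.1]] [487. 161.] 112.0
[[-4.7, 11.1, -0.5], [-9.3, 22.1, -1.1], [-13.9, 33.2, -1.9], [-18.4, 44.4, -2.8], [-22.7, 55.6, -4.0]] [464. 216.] 108.0
[[-1.0, 2.7, -0.3]] [463. 219.] 108.0
```

Call:
{"fn": "send_rows", "kwargs": {
  "deltas": [
    {"dx": 16,"dy": -37,"dz": 8,"rx": 0,"ry": 0,"rz": 4.2},
    {"dx": 32,"dy": -74,"dz": 15,"rx": 0,"ry": 0,"rz": 8.4},
    {"dx": 49,"dy": -111,"dz": 20,"rx": 0,"ry": 0,"rz": 12.6},
    {"dx": 66,"dy": -149,"dz": 20,"rx": 0,"ry": 0,"rz": 16.8},
    {"dx": 83,"dy": -187,"dz": 20,"rx": 0,"ry": 0,"rz": 21}
  ]
}}

```text
clock: 7.73
tcp_pos: [0.6022, -0.027, 0.1007]
orientation: [-1.635, -2.681, -0.0]
contact_force: [0.0, 0.5, -0.1]
grip_width: 0.0281
gripper_force: 0.0
```

Call:
{"fn": "send_rows", "kwargs": {
  "deltas": [
    {"dx": 17,"dy": -38,"dz": 0,"rx": 0,"ry": 0,"rz": 4.2},
    {"dx": 34,"dy": -76,"dz": 0,"rx": 0,"ry": 0,"rz": 8.4},
    {"dx": 51,"dy": -114,"dz": 0,"rx": 0,"ry": 0,"rz": 12.6},
    {"dx": 68,"dy": -152,"dz": 0,"rx": 0,"ry": 0,"rz": 16.8},
    {"dx": 83,"dy": -190,"dz": 0,"rx": 0,"ry": 0,"rz": 21}
  ]
}}

```text
clock: 8.15
tcp_pos: [0.6852, -0.217, 0.0998]
orientation: [-1.12, -2.933, -0.001]
contact_force: [0.9, 1.3, 1.0]
grip_width: 0.028
gripper_force: 0.0
```

Call:
{"fn": "send_rows", "kwargs": {
  "deltas": [
    {"dx": 0,"dy": 0,"dz": -20,"rx": 0,"ry": 0,"rz": 0},
    {"dx": 0,"dy": 0,"dz": -40,"rx": 0,"ry": 0,"rz": 0},
    {"dx": 0,"dy": 0,"dz": -55,"rx": 0,"ry": 0,"rz": 0},
    {"dx": 0,"dy": 0,"dz": -60,"rx": 0,"ry": 0,"rz": 0},
    {"dx": 0,"dy": 0,"dz": -60,"rx": 0,"ry": 0,"rz": 0}
  ]
}}

```text
clock: 8.57
tcp_pos: [0.6836, -0.2139, 0.0387]
orientation: [-1.123, -2.929, -0.0]
contact_force: [0.4, 0.7, -1.3]
grip_width: 0.028
gripper_force: 0.0
```

Call:
{"fn": "send_rows", "kwargs": {
  "deltas": [
    {"dx": 0,"dy": 0,"dz": -14,"rx": 0,"ry": 0,"rz": 0},
    {"dx": 0,"dy": 0,"dz": -23.5,"rx": 0,"ry": 0,"rz": 0},
    {"dx": -4,"dy": 4,"dz": -23.5,"rx": 0,"ry": 0,"rz": 0},
    {"dx": -9,"dy": 9,"dz": -23.5,"rx": 0,"ry": 0,"rz": 0},
    {"dx": -15,"dy": 15.5,"dz": -23.5,"rx": 0,"ry": 0,"rz": 0}
  ]
}}

```text
clock: 8.98
tcp_pos: [0.6701, -0.1994, 0.0182]
orientation: [1.126, 2.932, -0.0]
contact_force: [0.5, -0.0, -0.6]
grip_width: 0.028
gripper_force: 0.2
```

Call:
{"fn": "send_rows", "kwargs": {
  "deltas": [
    {"dx": -9,"dy": 8,"dz": 0,"rx": 0,"ry": 0,"rz": 0},
    {"dx": -18,"dy": 16,"dz": 0,"rx": 0,"ry": 0,"rz": 0},
    {"dx": -27,"dy": 24,"dz": 0,"rx": 0,"ry": 0,"rz": -0.5},
    {"dx": -36,"dy": 32,"dz": 0,"rx": 0,"ry": 0,"rz": -1}
  ]
}}

```text
clock: 9.32
tcp_pos: [0.6339, -0.1667, 0.0187]
orientation: [1.151, 2.922, 0.001]
contact_force: [0.8, -1.3, -0.3]
grip_width: 0.0283
gripper_force: 0.3
```

Call:
{"fn": "send_rows", "kwargs": {
  "deltas": [
    {"dx": -9,"dy": 8,"dz": 0,"rx": 0,"ry": 0,"rz": -1},
    {"dx": -18,"dy": 16,"dz": 0,"rx": 0,"ry": 0,"rz": -2.5},
    {"dx": -26.5,"dy": 24.5,"dz": 0,"rx": 0,"ry": 0,"rz": -4},
    {"dx": -35.5,"dy": 32.5,"dz": 0,"rx": 0,"ry": 0,"rz": -6},
    {"dx": -43.5,"dy": 41.5,"dz": 0,"rx": 0,"ry": 0,"rz": -8.5}
  ]
}}

```text
clock: 9.73
tcp_pos: [0.5902, -0.1255, 0.0188]
orientation: [1.367, 2.827, 0.001]
contact_force: [0.7, -0.5, -1.0]
grip_width: 0.0278
gripper_force: 0.3
```

Call:
{"fn": "send_rows", "kwargs": {
  "deltas": [
    {"dx": -8,"dy": 9,"dz": 0,"rx": 0,"ry": 0,"rz": -3},
    {"dx": -16,"dy": 18,"dz": 0,"rx": 0,"ry": 0,"rz": -6},
    {"dx": -23.5,"dy": 27.5,"dz": 0,"rx": 0,"ry": 0,"rz": -10},
    {"dx": -30.5,"dy": 37.5,"dz": 0,"rx": 0,"ry": 0,"rz": -14.5},
    {"dx": -37,"dy": 48,"dz": 0,"rx": 0,"ry": 0,"rz": -20}
  ]
}}

```text
clock: 10.15
tcp_pos: [0.5532, -0.0775, 0.0187]
orientation: [1.84, 2.545, 0.002]
contact_force: [1.0, -1.5, 0.0]
grip_width: 0.028
gripper_force: 0.3
```

```bash
python3 -c "
from h import *
nuts()
f=grab('side','s3.png')
cv2.imwrite('pics/s3c.png',cv2.resize(f['frame'][110:290,190:400],None,fx=3,fy=3))"
```

```text
tcp [ 0.5532 -0.0775  0.0187]
top [([0.683, 0.054], 28), ([0.583, 0.315], 47), ([0.515, 0.329], 33), ([0.503, 0.279], 89), ([0.434, -0.178], 71)]
side [([0.495, 0.322], 215), ([0.613, 0.283], 108), ([0.505, 0.282], 108), ([0.417, 0.23], 106), ([0.619, -0.03], 28), ([0.459, -0.033], 58), ([0.435, -0.177], 221)]
```

View pics/s3c.png

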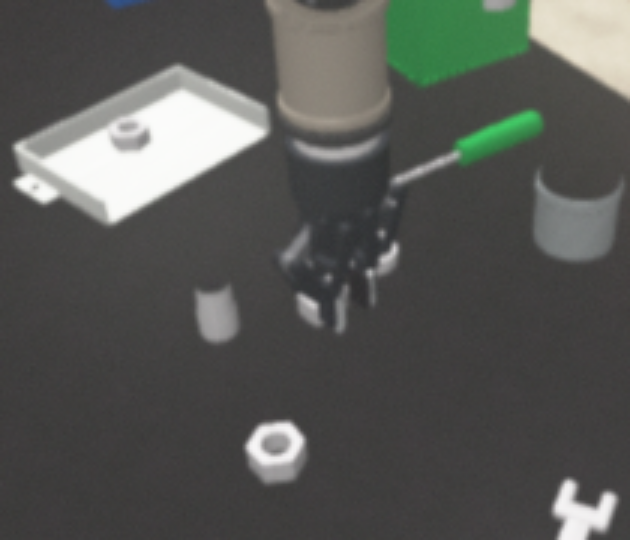

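```bash
python3 -c "
from h import *
f=r.grab_frame('side'); g=r.grab_frame('top'); o=[]
for h in (f,g):
    rv=R.from_matrix(Rm(h)).inv(); t=-rv.apply(np.array(h['xyz']))
    p=cv2.projectPoints(np.array([[.545,-.055,.02],[.5532,-.0775,.0187]]),rv.as_rotvec(),t,K(h),np.array(h['distortion']))[0].reshape(-1,2); print(p)
    u,v=p[0].astype(int); o.append(cv2.resize(h['frame'][v-25:v+25,u-30:u+30],(400,333),interpolation=cv2.INTER_CUBIC))
cv2.imwrite('pics/z.png',np.hstack(o))
P=cloud(f); m=(np.hypot(P[...,0]-.545,P[...,1]+.055)<.05)&(P[...,2]<.024)&(P[...,2]>.004)&(f['z_map']>0)
for a,c in zip(P[m][::2],f['frame'][m][::2]): print(a.round(3),c[0],end=';')
"
```

```text
[[298.28797022 207.4334265 ]
 [305.79435975 211.63399623]]
[[301.95554136 212.17017589]
 [309.24584658 209.63938217]]
[ 0.558 -0.041  0.022] 139;[ 0.562 -0.058  0.019] 71;[ 0.567 -0.064  0.021] 51;[ 0.582 -0.073  0.02 ] 95;[ 0.565 -0.063  0.017] 53;[ 0.567 -0.069  0.021] 51;[ 0.581 -0.074  0.018] 99;[ 0.527 -0.046  0.02 ] 155;[ 0.567 -0.065  0.015] 51;[ 0.568 -0.072  0.019] 50;[ 0.571 -0.077  0.022] 53;[ 0.582 -0.073  0.013] 98;[ 0.525 -0.05   0.021] 178;[ 0.529 -0.052  0.02 ] 178;[ 0.565 -0.067  0.014] 51;[ 0.568 -0.073  0.016] 48;[ 0.571 -0.077  0.018] 51;[ 0.574 -0.081  0.02 ] 107;[ 0.525 -0.042  0.011] 121;[ 0.526 -0.052  0.019] 191;[ 0.53  -0.055  0.019] 205;[ 0.565 -0.067  0.01 ] 57;[ 0.568 -0.072  0.013] 53;[ 0.57  -0.078  0.016] 52;[ 0.574 -0.082  0.017] 98;[ 0.525 -0.048  0.013] 147;[ 0.527 -0.054  0.016] 190;[ 0.529 -0.062  0.021] 213;[ 0.569 -0.071  0.008] 53;[ 0.571 -0.077  0.012] 50;[ 0.575 -0.079  0.011] 94;[ 0.526 -0.052  0.012] 153;[ 0.528 -0.058  0.016] 183;[ 0.53  -0.065  0.02 ] 174;[ 0.57  -0.078  0.01 ] 55;[ 0.525 -0.047  0.006] 138;[ 0.526 -0.056  0.011] 150;[ 0.529 -0.062  0.015] 167;[ 0.532 -0.067  0.017] 124;[ 0.527 -0.059  0.01 ] 149;[ 0.53  -0.064  0.012] 148;[ 0.526 -0.061  0.009] 147;[ 0.53  -0.063  0.008] 149;[ 0.528 -0.08   0.022] 83;[ 0.544 -0.09   0.022] 109;[ 0.528 -0.061  0.004] 146;[ 0.528 -0.078  0.018] 92;[ 0.531 -0.082  0.019] 61;[ 0.539 -0.088  0.019] 127;[ 0.529 -0.082  0.017] 71;[ 0.531 -0.088  0.021] 56;[ 0.535 -0.091  0.02 ] 79;[ 0.539 -0.092  0.019] 137;[ 0.531 -0.087  0.016] 58;[ 0.535 -0.091  0.017] 85;[ 0.539 -0.093  0.017] 137;[ 0.538 -0.084  0.007] 101;[ 0.539 -0.092  0.012] 131;
```

View pics/z.png

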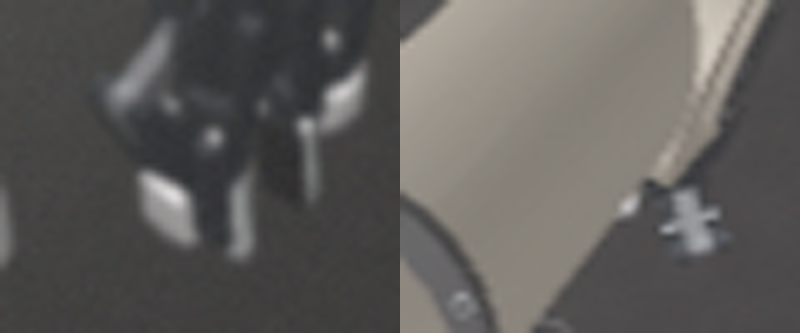

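The nut is the light face left of the near finger, its depth points spanning z 0–20 mm around (0.545, −0.054), so it is still in the cradle. I'll continue.

Call:
{"fn": "send_rows", "kwargs": {
  "deltas": [
    {"dx": -5.5,"dy": 10.5,"dz": -1,"rx": 0,"ry": 0,"rz": -6},
    {"dx": -10.5,"dy": 21.5,"dz": -2,"rx": 0,"ry": 0,"rz": -12.5},
    {"dx": -13.5,"dy": 33,"dz": -2,"rx": 0,"ry": 0,"rz": -18.5},
    {"dx": -14,"dy": 45,"dz": -2,"rx": 0,"ry": 0,"rz": -21},
    {"dx": -13.5,"dy": 57,"dz": -2,"rx": 0,"ry": 0,"rz": -21.5}
  ]
}}

```text
clock: 10.82
tcp_pos: [0.5406, -0.0222, 0.0161]
orientation: [2.28, 2.159, -0.0]
contact_force: [-0.5, -0.3, 0.6]
grip_width: 0.0279
gripper_force: 0.6
```

Call:
{"fn": "send_rows", "kwargs": {
  "deltas": [
    {"dx": 0.5,"dy": 12,"dz": 0,"rx": 0,"ry": 0,"rz": -0.5},
    {"dx": 1,"dy": 24,"dz": 0,"rx": 0,"ry": 0,"rz": -1},
    {"dx": 2,"dy": 36,"dz": 0,"rx": 0,"ry": 0,"rz": -1.5},
    {"dx": 2.5,"dy": 48,"dz": 0,"rx": 0,"ry": 0,"rz": -2},
    {"dx": 3.5,"dy": 60,"dz": 0,"rx": 0,"ry": 0,"rz": -2.5}
  ]
}}

```text
clock: 11.23
tcp_pos: [0.5445, 0.0382, 0.0161]
orientation: [2.324, 2.112, 0.001]
contact_force: [-0.4, -0.8, 0.0]
grip_width: 0.028
gripper_force: 0.5
```

```bash
python3 -c "
from h import *
nuts()"
```

```text
tcp [0.5445 0.0382 0.0161]
top [([0.611, -0.018], 96), ([0.546, 0.338], 34), ([0.434, -0.178], 72)]
side [([0.496, 0.304], 322), ([0.598, 0.328], 32), ([0.416, 0.228], 99), ([0.684, 0.055], 34), ([0.545, 0.057], 91), ([0.61, -0.017], 152), ([0.459, -0.031], 55), ([0.435, -0.176], 223)]
```

Call:
{"fn": "send_rows", "kwargs": {
  "deltas": [
    {"dx": 1,"dy": 12,"dz": 0,"rx": 0,"ry": 0,"rz": -0.5},
    {"dx": 2,"dy": 24,"dz": 0,"rx": 0,"ry": 0,"rz": -0.5},
    {"dx": 3,"dy": 36,"dz": 0,"rx": 0,"ry": 0,"rz": -1},
    {"dx": 4.5,"dy": 48,"dz": 0,"rx": 0,"ry": 0,"rz": -1},
    {"dx": 6,"dy": 60,"dz": 0,"rx": 0,"ry": 0,"rz": -1.5}
  ]
}}

```text
clock: 11.75
tcp_pos: [0.5502, 0.0989, 0.016]
orientation: [2.352, 2.082, 0.0]
contact_force: [0.4, -1.0, 1.3]
grip_width: 0.0277
gripper_force: 0.7
```

Call:
{"fn": "send_rows", "kwargs": {
  "deltas": [
    {"dx": 1.5,"dy": 12,"dz": 0,"rx": 0,"ry": 0,"rz": 0},
    {"dx": 3,"dy": 24,"dz": 0,"rx": 0,"ry": 0,"rz": 0},
    {"dx": 4.5,"dy": 36,"dz": 0,"rx": 0,"ry": 0,"rz": 0},
    {"dx": 6,"dy": 48,"dz": 0,"rx": 0,"ry": 0,"rz": 0},
    {"dx": 7.5,"dy": 60,"dz": 0,"rx": 0,"ry": 0,"rz": 0}
  ]
}}

```text
clock: 12.17
tcp_pos: [0.5574, 0.1599, 0.0158]
orientation: [2.353, 2.082, -0.0]
contact_force: [-0.3, -1.6, 1.6]
grip_width: 0.0282
gripper_force: 0.7
```

Call:
{"fn": "send_rows", "kwargs": {
  "deltas": [
    {"dx": 1.5,"dy": 12,"dz": 0,"rx": 0,"ry": 0,"rz": 0},
    {"dx": 3,"dy": 24,"dz": 0,"rx": 0,"ry": 0,"rz": 0},
    {"dx": 4.5,"dy": 36,"dz": 0,"rx": 0,"ry": 0,"rz": 0},
    {"dx": 6,"dy": 48,"dz": 0,"rx": 0,"ry": 0,"rz": 0},
    {"dx": 7.5,"dy": 60,"dz": 0,"rx": 0,"ry": 0,"rz": 0}
  ]
}}

```text
clock: 12.58
tcp_pos: [0.5649, 0.22, 0.0158]
orientation: [2.353, 2.082, -0.0]
contact_force: [0.0, -1.6, 1.3]
grip_width: 0.0278
gripper_force: 0.7
```

Call:
{"fn": "send_rows", "kwargs": {
  "deltas": [
    {"dx": 1,"dy": 11,"dz": 0,"rx": 0,"ry": 0,"rz": 0},
    {"dx": 2,"dy": 20,"dz": 0,"rx": 0,"ry": 0,"rz": 0},
    {"dx": 3,"dy": 27,"dz": 0,"rx": 0,"ry": 0,"rz": 0},
    {"dx": 3.5,"dy": 32,"dz": 0,"rx": 0,"ry": 0,"rz": 0},
    {"dx": 3.5,"dy": 34,"dz": 0,"rx": 0,"ry": 0,"rz": 0}
  ]
}}

```text
clock: 13.0
tcp_pos: [0.5683, 0.2537, 0.0157]
orientation: [-2.352, -2.083, -0.0]
contact_force: [0.3, -0.8, 0.8]
grip_width: 0.0281
gripper_force: 0.6
```

Call:
{"fn": "send_rows", "kwargs": {
  "deltas": [
    {"dx": -0.5,"dy": -6,"dz": 0,"rx": 0,"ry": 0,"rz": 0},
    {"dx": -2.5,"dy": -20,"dz": 0,"rx": 0,"ry": 0,"rz": 0},
    {"dx": -5.5,"dy": -45,"dz": 8,"rx": 0,"ry": 0,"rz": 0},
    {"dx": -8.5,"dy": -70,"dz": 35,"rx": 0,"ry": 0,"rz": 0},
    {"dx": -12,"dy": -95,"dz": 65,"rx": 0,"ry": 0,"rz": 0}
  ]
}}

```text
clock: 13.42
tcp_pos: [0.5543, 0.1542, 0.0801]
orientation: [-2.354, -2.079, 0.006]
contact_force: [0.2, 0.3, 0.6]
grip_width: 0.0281
gripper_force: 0.0
```

```bash
python3 -c "
from h import *
nuts()"
```

```text
tcp [0.5543 0.1542 0.0801]
top [([0.684, 0.054], 29), ([0.611, -0.02], 98), ([0.434, -0.178], 67)]
side [([0.489, 0.304], 307), ([0.611, 0.286], 35), ([0.565, 0.277], 61), ([0.417, 0.23], 106), ([0.685, 0.055], 34), ([0.61, -0.016], 151), ([0.459, -0.032], 57), ([0.435, -0.176], 223)]
```

Call:
{"fn": "send_rows", "kwargs": {
  "deltas": [
    {"dx": -15,"dy": -37,"dz": 8,"rx": 0,"ry": 0,"rz": -3.5},
    {"dx": -30,"dy": -74,"dz": 15,"rx": 0,"ry": 0,"rz": -7},
    {"dx": -45,"dy": -111,"dz": 20,"rx": 0,"ry": 0,"rz": -10.5},
    {"dx": -60,"dy": -148,"dz": 20,"rx": 0,"ry": 0,"rz": -14},
    {"dx": -75,"dy": -185,"dz": 20,"rx": 0,"ry": 0,"rz": -17.5}
  ]
}}

```text
clock: 13.93
tcp_pos: [0.4795, -0.0296, 0.1009]
orientation: [-2.646, -1.694, -0.001]
contact_force: [0.9, -0.7, 0.8]
grip_width: 0.0279
gripper_force: 0.0
```

Call:
{"fn": "send_rows", "kwargs": {
  "deltas": [
    {"dx": -15,"dy": -37,"dz": 0,"rx": 0,"ry": 0,"rz": -3.5},
    {"dx": -30,"dy": -74,"dz": 0,"rx": 0,"ry": 0,"rz": -7},
    {"dx": -45,"dy": -111,"dz": 0,"rx": 0,"ry": 0,"rz": -10.5},
    {"dx": -60,"dy": -148,"dz": 0,"rx": 0,"ry": 0,"rz": -14},
    {"dx": -76,"dy": -184,"dz": 0,"rx": 0,"ry": 0,"rz": -17.5}
  ]
}}

```text
clock: 14.35
tcp_pos: [0.4032, -0.2133, 0.1007]
orientation: [-2.873, -1.271, -0.0]
contact_force: [0.6, 0.7, -0.5]
grip_width: 0.0281
gripper_force: 0.0
```

Call:
{"fn": "send_rows", "kwargs": {
  "deltas": [
    {"dx": 0,"dy": 0,"dz": -20,"rx": 0,"ry": 0,"rz": 0},
    {"dx": 0,"dy": 0,"dz": -40,"rx": 0,"ry": 0,"rz": 0},
    {"dx": 0,"dy": 0,"dz": -55,"rx": 0,"ry": 0,"rz": 0},
    {"dx": 0,"dy": 0,"dz": -60,"rx": 0,"ry": 0,"rz": 0},
    {"dx": 0,"dy": 0,"dz": -60,"rx": 0,"ry": 0,"rz": 0}
  ]
}}

```text
clock: 14.77
tcp_pos: [0.4035, -0.2115, 0.0399]
orientation: [-2.87, -1.275, 0.003]
contact_force: [1.0, -0.5, -0.3]
grip_width: 0.0279
gripper_force: 0.0
```

Call:
{"fn": "send_rows", "kwargs": {
  "deltas": [
    {"dx": 0,"dy": 0,"dz": -14,"rx": 0,"ry": 0,"rz": 0},
    {"dx": 0,"dy": 0,"dz": -25,"rx": 0,"ry": 0,"rz": 0},
    {"dx": 5,"dy": 5,"dz": -25,"rx": 0,"ry": 0,"rz": 0},
    {"dx": 10,"dy": 11,"dz": -25,"rx": 0,"ry": 0,"rz": 0},
    {"dx": 16,"dy": 18,"dz": -25,"rx": 0,"ry": 0,"rz": 0}
  ]
}}

```text
clock: 15.18
tcp_pos: [0.4221, -0.1929, 0.0167]
orientation: [2.87, 1.277, 0.001]
contact_force: [0.7, 0.4, -0.4]
grip_width: 0.028
gripper_force: 0.4
```

Call:
{"fn": "send_rows", "kwargs": {
  "deltas": [
    {"dx": 7.5,"dy": 9.5,"dz": 0,"rx": 0,"ry": 0,"rz": -1.5},
    {"dx": 15.5,"dy": 18,"dz": 0,"rx": 0,"ry": 0,"rz": -2.5},
    {"dx": 24,"dy": 27,"dz": 0,"rx": 0,"ry": 0,"rz": -3},
    {"dx": 32.5,"dy": 35.5,"dz": 0,"rx": 0,"ry": 0,"rz": -3}
  ]
}}

```text
clock: 15.52
tcp_pos: [0.4551, -0.1564, 0.0166]
orientation: [2.901, 1.203, 0.002]
contact_force: [-0.7, -0.3, 1.0]
grip_width: 0.0282
gripper_force: 0.6
```

Call:
{"fn": "send_rows", "kwargs": {
  "deltas": [
    {"dx": 8.5,"dy": 8.5,"dz": 0,"rx": 0,"ry": 0,"rz": 0.5},
    {"dx": 17.5,"dy": 16.5,"dz": 0,"rx": 0,"ry": 0,"rz": 1.5},
    {"dx": 26,"dy": 25,"dz": 0,"rx": 0,"ry": 0,"rz": 2.5},
    {"dx": 34.5,"dy": 33.5,"dz": 0,"rx": 0,"ry": 0,"rz": 4.5},
    {"dx": 43,"dy": 42,"dz": 0,"rx": 0,"ry": 0,"rz": 7}
  ]
}}

```text
clock: 15.93
tcp_pos: [0.4976, -0.1149, 0.0159]
orientation: [2.821, 1.383, -0.0]
contact_force: [-1.0, -1.8, 1.8]
grip_width: 0.028
gripper_force: 1.1
```

```bash
python3 -c "
from h import *
nuts()"
```

```text
tcp [ 0.4976 -0.1149  0.0159]
top [([0.611, -0.018], 95), ([0.543, 0.294], 107), ([0.569, 0.276], 87), ([0.503, 0.28], 85)]
side [([0.495, 0.322], 217), ([0.602, 0.314], 57), ([0.57, 0.276], 102), ([0.505, 0.28], 102), ([0.416, 0.228], 102), ([0.685, 0.055], 34), ([0.616, -0.017], 100), ([0.458, -0.032], 59), ([0.511, -0.093], 111)]
```

Call:
{"fn": "send_rows", "kwargs": {
  "deltas": [
    {"dx": 7.5,"dy": 8.5,"dz": 0,"rx": 0,"ry": 0,"rz": 3},
    {"dx": 15,"dy": 17,"dz": 0,"rx": 0,"ry": 0,"rz": 7},
    {"dx": 22.5,"dy": 26.5,"dz": 0,"rx": 0,"ry": 0,"rz": 11.5},
    {"dx": 29.5,"dy": 36,"dz": 0,"rx": 0,"ry": 0,"rz": 17.5},
    {"dx": 35.5,"dy": 46,"dz": 0,"rx": 0,"ry": 0,"rz": 24}
  ]
}}

```text
clock: 16.45
tcp_pos: [0.5326, -0.0695, 0.0158]
orientation: [2.469, 1.942, -0.0]
contact_force: [0.3, -1.0, -0.7]
grip_width: 0.0282
gripper_force: 0.5
```

Call:
{"fn": "send_rows", "kwargs": {
  "deltas": [
    {"dx": 5,"dy": 10.5,"dz": 0,"rx": 0,"ry": 0,"rz": 7},
    {"dx": 8,"dy": 22,"dz": 0,"rx": 0,"ry": 0,"rz": 14},
    {"dx": 9,"dy": 34,"dz": 0,"rx": 0,"ry": 0,"rz": 19},
    {"dx": 8.5,"dy": 46,"dz": 0,"rx": 0,"ry": 0,"rz": 21.5},
    {"dx": 8,"dy": 58,"dz": 0,"rx": 0,"ry": 0,"rz": 23.5}
  ]
}}

```text
clock: 16.87
tcp_pos: [0.5402, -0.0112, 0.0158]
orientation: [-2.028, -2.399, -0.0]
contact_force: [-0.0, -0.6, 0.8]
grip_width: 0.0277
gripper_force: 0.5
```

```bash
python3 -c "
from h import *
nuts()"
```

```text
tcp [ 0.5402 -0.0112  0.0158]
top [([0.613, 0.279], 57), ([0.569, 0.276], 81), ([0.503, 0.281], 89)]
side [([0.493, 0.304], 329), ([0.603, 0.314], 55), ([0.571, 0.276], 104), ([0.416, 0.229], 105), ([0.684, 0.055], 34), ([0.611, -0.017], 141), ([0.546, 0.012], 44), ([0.459, -0.032], 57)]
```

Call:
{"fn": "send_rows", "kwargs": {
  "deltas": [
    {"dx": -1.5,"dy": 12,"dz": 0,"rx": 0,"ry": 0,"rz": 2},
    {"dx": -3,"dy": 24,"dz": 0,"rx": 0,"ry": 0,"rz": 4},
    {"dx": -5.5,"dy": 35.5,"dz": 0,"rx": 0,"ry": 0,"rz": 5.5},
    {"dx": -8,"dy": 47.5,"dz": 0,"rx": 0,"ry": 0,"rz": 7},
    {"dx": -11.5,"dy": 59,"dz": 0,"rx": 0,"ry": 0,"rz": 8.5}
  ]
}}

```text
clock: 17.38
tcp_pos: [0.5286, 0.0487, 0.0158]
orientation: [1.843, 2.544, 0.0]
contact_force: [0.5, -1.2, 1.0]
grip_width: 0.0277
gripper_force: 0.7
```

Call:
{"fn": "send_rows", "kwargs": {
  "deltas": [
    {"dx": -3.5,"dy": 11.5,"dz": 0,"rx": 0,"ry": 0,"rz": 1},
    {"dx": -7,"dy": 23,"dz": 0,"rx": 0,"ry": 0,"rz": 2},
    {"dx": -11,"dy": 34.5,"dz": 0,"rx": 0,"ry": 0,"rz": 3},
    {"dx": -15,"dy": 45.5,"dz": 0,"rx": 0,"ry": 0,"rz": 3.5},
    {"dx": -19.5,"dy": 57,"dz": 0,"rx": 0,"ry": 0,"rz": 4}
  ]
}}

```text
clock: 17.8
tcp_pos: [0.5089, 0.1053, 0.0158]
orientation: [1.756, 2.605, 0.0]
contact_force: [1.1, -1.1, 1.3]
grip_width: 0.0283
gripper_force: 0.7
```

```bash
python3 -c "
from h import *
nuts()"
```

```text
tcp [0.5089 0.1053 0.0158]
top [([0.684, 0.054], 29), ([0.611, -0.018], 98), ([0.614, 0.27], 33), ([0.569, 0.276], 85), ([0.535, 0.335], 42)]
side [([0.471, 0.297], 260), ([0.417, 0.229], 108), ([0.685, 0.055], 34), ([0.61, -0.016], 146), ([0.459, -0.031], 60)]
```

Call:
{"fn": "send_rows", "kwargs": {
  "deltas": [
    {"dx": -4.5,"dy": 11,"dz": 0,"rx": 0,"ry": 0,"rz": 0},
    {"dx": -9,"dy": 22,"dz": 0,"rx": 0,"ry": 0,"rz": 0},
    {"dx": -13.5,"dy": 33,"dz": 0,"rx": 0,"ry": 0,"rz": 0},
    {"dx": -18,"dy": 44,"dz": 0,"rx": 0,"ry": 0,"rz": 0},
    {"dx": -22.5,"dy": 55,"dz": 0,"rx": 0,"ry": 0,"rz": 0}
  ]
}}

```text
clock: 18.32
tcp_pos: [0.4863, 0.1604, 0.0158]
orientation: [1.757, 2.604, 0.0]
contact_force: [-0.1, -1.3, 1.3]
grip_width: 0.028
gripper_force: 0.8
```

Call:
{"fn": "send_rows", "kwargs": {
  "deltas": [
    {"dx": -4.5,"dy": 11,"dz": 0,"rx": 0,"ry": 0,"rz": -0.5},
    {"dx": -8.5,"dy": 21,"dz": 0,"rx": 0,"ry": 0,"rz": -1},
    {"dx": -12.5,"dy": 31,"dz": 0,"rx": 0,"ry": 0,"rz": -2},
    {"dx": -16,"dy": 40,"dz": 0,"rx": 0,"ry": 0,"rz": -2.5},
    {"dx": -19,"dy": 47,"dz": 0,"rx": 0,"ry": 0,"rz": -3}
  ]
}}

```text
clock: 18.73
tcp_pos: [0.4671, 0.2078, 0.0158]
orientation: [-1.823, -2.558, -0.0]
contact_force: [0.5, -0.5, 0.7]
grip_width: 0.0279
gripper_force: 0.9
```

Call:
{"fn": "send_rows", "kwargs": {
  "deltas": [
    {"dx": -2,"dy": 5,"dz": 0,"rx": 0,"ry": 0,"rz": 0},
    {"dx": -3,"dy": 8,"dz": 0,"rx": 0,"ry": 0,"rz": 0},
    {"dx": -3.5,"dy": 10,"dz": 0,"rx": 0,"ry": 0,"rz": 0},
    {"dx": -3.5,"dy": 10,"dz": 0,"rx": 0,"ry": 0,"rz": 0}
  ]
}}

```text
clock: 19.07
tcp_pos: [0.4641, 0.2166, 0.0158]
orientation: [-1.824, -2.558, 0.0]
contact_force: [0.1, -0.4, -0.6]
grip_width: 0.0277
gripper_force: 0.0
```

Call:
{"fn": "send_rows", "kwargs": {
  "deltas": [
    {"dx": 2,"dy": -6,"dz": 0,"rx": 0,"ry": 0,"rz": 0},
    {"dx": 7,"dy": -20,"dz": 0,"rx": 0,"ry": 0,"rz": 0},
    {"dx": 15,"dy": -45,"dz": 8,"rx": 0,"ry": 0,"rz": 0},
    {"dx": 24,"dy": -70,"dz": 35,"rx": 0,"ry": 0,"rz": 0},
    {"dx": 33,"dy": -95,"dz": 65,"rx": 0,"ry": 0,"rz": 0}
  ]
}}

```text
clock: 19.48
tcp_pos: [0.4963, 0.1188, 0.0804]
orientation: [-1.824, -2.556, 0.005]
contact_force: [0.9, 0.9, -0.0]
grip_width: 0.0283
gripper_force: 0.0
```

Call:
{"fn": "send_rows", "kwargs": {
  "deltas": [
    {"dx": 8,"dy": -20,"dz": 30,"rx": 0,"ry": 0,"rz": 0},
    {"dx": 16,"dy": -40,"dz": 60,"rx": 0,"ry": 0,"rz": 0},
    {"dx": 24,"dy": -65,"dz": 90,"rx": 0,"ry": 0,"rz": 0},
    {"dx": 24,"dy": -95,"dz": 110,"rx": 0,"ry": 0,"rz": 0},
    {"dx": 24,"dy": -130,"dz": 120,"rx": 0,"ry": 0,"rz": 0}
  ]
}}

```text
clock: 19.9
tcp_pos: [0.5229, -0.0101, 0.2037]
orientation: [1.822, 2.556, 0.006]
contact_force: [0.8, -0.1, -2.0]
grip_width: 0.0285
gripper_force: 0.0
```

Call:
{"fn": "send_rows", "kwargs": {
  "deltas": [
    {"dx": 0,"dy": -35,"dz": 0,"rx": 0,"ry": 0,"rz": 0},
    {"dx": 0,"dy": -70,"dz": 0,"rx": 0,"ry": 0,"rz": 0},
    {"dx": 0,"dy": -105,"dz": 0,"rx": 0,"ry": 0,"rz": 0},
    {"dx": 0,"dy": -140,"dz": 0,"rx": 0,"ry": 0,"rz": 0},
    {"dx": 0,"dy": -160,"dz": 0,"rx": 0,"ry": 0,"rz": 0}
  ]
}}

```text
clock: 20.32
tcp_pos: [0.5198, -0.1741, 0.2012]
orientation: [1.83, 2.552, -0.001]
contact_force: [-0.4, -0.5, 0.4]
grip_width: 0.0281
gripper_force: 0.0
```

```bash
python3 -c "
from h import *
nuts()
a=grab('side','s4.png')['frame']; b=grab('top','t4.png')['frame']
cv2.imwrite('pics/e.png',np.hstack([cv2.resize(a[110:290,190:400],(399,342)),cv2.resize(b[150:300,150:325],(399,342))]))"
```

```text
tcp [ 0.5198 -0.1741  0.2012]
top [([0.683, 0.054], 28), ([0.611, 0.284], 67), ([0.61, -0.02], 93), ([0.569, 0.276], 81), ([0.506, 0.325], 48), ([0.503, 0.28], 87), ([0.454, 0.238], 91)]
side [([0.519, 0.285], 433), ([0.57, 0.276], 102), ([0.416, 0.228], 109), ([0.457, 0.239], 119), ([0.611, -0.017], 144), ([0.459, -0.032], 55)]
```

View pics/e.png

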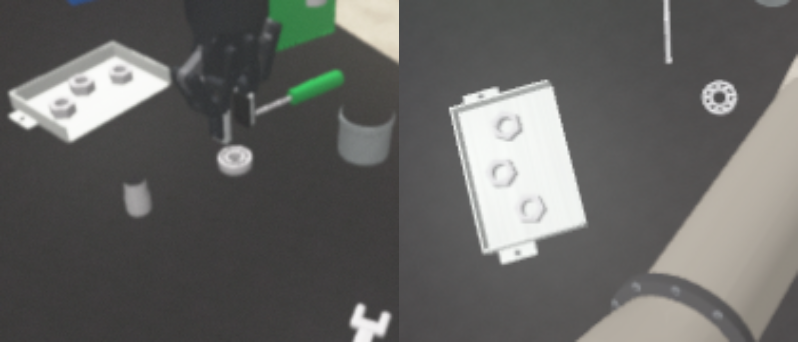

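All three nuts lie flat and well inside the tray, at right-panel pixels (508,126), (503,173) and (532,208). The bearing and socket are where they started, and the arm is clear.

```bash
python3 -c "
from bench import r
print(r.hand_in())"
```

```text
the job is handed in; nothing more can be done
None
```

I swept all three nuts into the tray, where they lie flat and wholly inside; the bearing and socket measured unmoved, the arm was clear, and I handed the job in at about 20 s.

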